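# Cap the gift pot and wedge its board up for wrapping

### The arm

A 6-joint arm with a two-finger parallel gripper is mounted at the origin on the work surface. World frame = base frame: x ahead of the robot, y to its left, z up, the work surface at z = 0. Lengths are in m, angles in rad, forces in N, time in s.
With the tool pointing down it reaches from about 0.3 to 0.825 m from the base axis. Payload 5.4 kg.
Tool frame: the origin (TCP) lies midway between the tips of the shut fingers; the grasp point (between the pads) lies 19 mm behind it; z points along the fingers, y is the line along which they close (so a half turn about z gives the same grasp; the last joint's range is limited). The gripper opens to 92 mm and grips with 3 to 60 N. Pads are 20 mm wide; open, the fingers measure 128 mm over their backs; the gripper's body (75 mm by 189 mm) begins 69 mm behind the grasp point.
Start: joints at [1.104, 0.158, 1.597, -0, 1.386, -0.21], TCP at [0.146, 0.556, 0.215] pointing down, gripper open.
Joint ranges: [-2.91, 2.91], [-0.94, 2.29], [0.18, 2.7], [-1.29, 4.43], [0.17, 2.64], [-3, 3]. Speed limits (rad/s): [2.57, 2.57, 3.14, 3.14, 3.14, 3.14].

### API

Orientations are given as a 3x3 rotation matrix whose columns are the frame's x, y, z axes.
In Python, from station import ctrl, imaging, ticket gives the robot as it stands.
- The arm moves only by the tool send_rows, never from a script. Its argument "targets" is a list of rows, each a list of 7 numbers: the shift along the world's x, y, z each as a share of 0.04 m, from -1 to 1, then the turn, a rotation vector about the world's x, y, z each as a share of 8 degrees, from -1 to 1, then the opening, from -1 (shut) to 1 (fully open). A call has 1 to 5 rows; each row shifts and turns the commanded pose from where the row before left it; what a row does not reach is not made up. A row lasts 1/10 s, in which the tool goes at most 50 mm and 8.59 degrees, less where a joint would pass 70% of its speed; a pose out of reach is approached as far as the arm can. A call with a number of a shift or a turn outside -1 to 1 is refused whole. A call with a gripper value outside its range is refused whole. The fingers move at their own pace and stop on an object; "squeeze" is the grip in N (left out, the last holds). Time passes only in rows, so rows that do not move let the fingers close. It gives the time, the measured TCP pose, the force, the opening and the grip force at its end, in the units of the state.
- ctrl.observe(): the state, without advancing time (a new reading comes with each control period).
- imaging.read_camera(name): name is "scene" or "top" or "wrist"; returns (picture, depth): 400x640x3 uint8, red, green, blue; 400x640 float32, m along the optical axis (not along the pixel's ray), 0 where there is no reading.
- imaging.camera_params(name): a dict with "fx", "fy", "cx", "cy" (pixels), "dist" ([k1, k2, p1, p2, k3] as OpenCV has them; the pictures are not rectified), "origin" and "orientation" of the camera in the world. Camera axes: x right, y down, z forward; pixel columns grow to the right and rows downward; lengths in m; the calibration is good to about 2 mm. A picture is of the moment at which its call begins: read the wrist's pose just before it. camera_params takes no time and is no camera call; for the wrist camera it gives the pose at the moment of the call.
- ticket.job_done(): hands the job in; it is judged then, once.
The state is a dict: "time_s": time; "qpos": joint angles; "joint_vel": joint speeds; "joint_torque": joint torques, N m; "position": TCP position; "tcp_rot": TCP orientation; "wrist_force": force on the tool from outside, world axes, zero at the start; "moment": the same for the moment, N m; "gripper_width": finger opening in m; "gripper_force": force on a finger pad.
Only numpy, scipy, OpenCV 4.12 (cv2) and the standard library are available. Lean on these libraries where they do the work, as an engineer would, in place of code of your own. Each camera call takes 0.05 s, during which the arm holds its last target. There are 200 camera calls.

### The job

Get the gift pot ready for wrapping: first set the round knobbed cover onto the pot's rim so that it sits fully down and level, and let go of it. Then take the wooden wedge by its upright grip and push it, flat on the table and thin end first, into the channel under the front edge of the pot's hinged board until that edge just lifts off the base, about 7 mm (between 4 and 10 mm), and finish still gripping the wedge there, with the board resting on the wedge and not touched by the gripper. Leave the other things on the table where they are.

Things in the scene. Friction and masses are not known exactly. Their poses are not given: they have to be found in the camera images.
- base: Fixed wooden base of the gift stand, 200 (its x) x 160 (y) x 14 mm, origin at the centre of its underside on the table. Two runners 47 mm wide leave a channel 66 mm wide along x, open at the front (x = -100 mm), 170 mm deep, floored by the bare table. It stands on the robot's left, front facing roughly to the robot's right (world -y). The wedge goes in along its +x.
- deck: Hinged wooden board 200 x 160 x 12 mm covering the base, with a white round pot (70 mm high, radius 45 mm at most) fixed on top; 0.5 to 1.1 kg in all. Origin on the hinge axis, at the middle of the board's rear edge: base x = +100 mm, 14 mm above the table; axes as base when down. Underside spans x = -200 mm (front edge) to 0; pot axis at x = -90 mm.
- hinge (a joint): Angle of the hinged board, rad: 0 = lying on the base, grows as the front edge rises. Free hinge, falls back by its weight. The front edge is 200 mm from the hinge, so 0.035 rad lifts it by 7 mm.
- front_edge (a point): Middle of the lower front edge of the hinged board, 14 mm above the table when the board is down.
- pot_rim (a point): Centre of the pot's mouth at rim height, 96 mm above the table when the board is down. Mouth radius inside 41 mm, outside 45 mm. Axes as deck.
- cover: Loose round cover of light wood, 0.08 to 0.16 kg: plug 72 mm across, 8 mm deep; on it a flange 100 mm across, 6 mm thick; on top a knob 24 mm across, 34 mm high (48 mm in all). Origin at the centre of the plug's underside, z up. It starts on the table standing on its plug, knob up. Seated, the flange lies on the pot's rim, origin 8 mm below pot_rim.
- wedge: Loose wooden wedge, 0.12 to 0.23 kg, 40 mm wide. Origin on its underside below its upright grip, a block 40 (x) x 30 (y) mm from 34 to 70 mm height. 34 mm high for x = -20 to +20 mm, then sloping (0.3) to 4 mm at the tip, x = +120 mm. Starts flat, tip roughly to world +y. It meets the board's edge when the tip is 33 mm past it; each further 10 mm lifts 3 mm.
- wedge_tip (a point): Middle of the thin end of the wedge, on its underside.
- block: Bystander: plain wooden block 100 x 40 x 34 mm without slope or grip, beside the wedge (the two change places). Leave it. Origin at the centre of its underside.
- bottle: Bystander: water bottle, 62 mm across, 200 mm high. Origin at the centre of its underside.
- phone: Bystander: phone 155 x 75 x 9 mm lying flat. Origin at the centre of its underside.
- sticks: Bystander: bundle of bamboo sticks 300 mm long, 6 mm high. Origin at the centre of its underside.
- scissors: Bystander: scissors 170 mm long, 9 mm high. Origin at the pivot, on the table.
- tape: Bystander: roll of tape lying flat, 80 mm across, 24 mm high. Origin at the centre of its underside.
Things that resemble listed ones, but are neither listed nor needed, are in the scene too. Leave any green look-alike of the wedge alone.

How it is judged:
On the way:
1. the cover sits seated and level on the pot's rim, let go, with the board still down (z of cover in the frame of pot_rim between -0.012 and -0.005 m and distance between cover and pot_rim below 0.015 m and angle between the z axis of cover and the z axis of deck, either way round below 0.05 rad and contact force between the fingers and cover below 0.1 N and value of joint hinge below 0.008 rad), for 0.3 s.
At the end, for the whole second after the job is handed in: Cover seated on the rim (within 4 mm, 0.05 rad of the board); board edge 2.5 to 12 mm up (hinge 0.0125 to 0.06 rad), resting on the wedge (over 1 N); wedge flat on the table (4 mm, 0.06 rad), still, gripped (over 1.5 N); gripper and arm touch neither board, pot nor cover (z of cover in the frame of pot_rim between -0.012 and -0.005 m and distance between cover and pot_rim below 0.015 m and angle between the z axis of cover and the z axis of deck, either way round below 0.05 rad and value of joint hinge between 0.0125 and 0.06 rad and contact force between wedge and deck above 1 N and contact force between the fingers and wedge above 1.5 N and contact force between each of the arm, the fingers and deck below 0.3 N and contact force between each of the arm, the fingers and cover below 0.3 N and angle between wedge's own z axis and vertical below 0.06 rad and height (world z) of wedge below 0.004 m and linear speed of wedge below 0.02 m/s and velocity of joint hinge below 0.05 rad/s); the arm keeps its last pose, push and grip.
It fails at once if the board's front edge was raised more than 18 mm (value of joint hinge above 0.09 rad).
It fails at once if a bystander was moved more than 40 mm (distance of any of block, bottle, phone, sticks, scissors, tape from where it was at the start of the episode above 0.04 m).
It also fails if it takes over 64 s, if anything falls off the work surface, if the arm or the gripper's body presses on something with over 40 N, if the wrist force passes 120 N, or if a joint passes its speed limit or range.

## Working session

There is one attempt and no reset: what is moved stays moved. The work goes in short steps, Python scripts to look and compute and a tool call to move; the robot and the scene stay as the last step left them, time stands still between calls to the robot, and variables do not carry over. Pictures are saved under pics/ and viewed, at most 10 in all, crops included, and the job is handed in when it is done.

Besides the shell and the picture viewer there is one more tool, called as name([rows], argument=value, ...), one row to a line, values as JSON. send_rows: Moves the arm, as the interface text tells. Shift numbers are shares of 0.04 m and turn numbers shares of 8 degrees, none past 1 either way. Its arguments: {"type":"object","properties":{"targets":{"type":"array"},"squeeze":{"type":"number"}},"required":["targets"]}

```bash
ls; mkdir -p pics
cat > h.py <<'E'
import numpy as np, cv2
from station import ctrl, imaging, ticket
def cam(n):
    p=imaging.camera_params(n); K=np.array([[p['fx'],0,p['cx']],[0,p['fy'],p['cy']],[0,0,1]]); return K,np.array(p['dist'],float),np.array(p['origin']),np.array(p['orientation'])
def ray(n,uv,c=None):
    K,d,o,R=c or cam(n); q=cv2.undistortPoints(np.array(uv,float).reshape(-1,1,2),K,d).reshape(-1,2)
    return o,np.c_[q,np.ones(len(q))]@R.T
def plane(n,uv,z,c=None):
    o,v=ray(n,uv,c); return o+v*((z-o[2])/v[:,2])[:,None]
def cloud(n,dep,c=None):
    h,w=dep.shape; uu,vv=np.meshgrid(np.arange(w),np.arange(h)); o,v=ray(n,np.stack([uu,vv],-1).reshape(-1,2),c)
    return (o+v*dep.reshape(-1,1)).reshape(h,w,3)
E
python3 - <<'E'
from h import *
ims=[]
for n in("scene","top"):
    c=cam(n); im,d=imaging.read_camera(n); np.savez(f'{n}.npz',im=im,d=d); cv2.imwrite(f'pics/{n}.png',im[:,:,::-1]); print(n,c[2],c[3].round(2).tolist(),c[0][0,0])
E
```

```text
pics
scene [1.02120288 0.82722441 0.91429615] [[-0.87, 0.32, -0.37], [0.49, 0.59, -0.64], [0.01, -0.74, -0.67]] 372.52176949555013
top [0.39677406 0.02268094 1.07568981] [[-0.02, -0.99, 0.16], [-1.0, 0.02, -0.01], [0.01, -0.16, -0.99]] 388.34822589836523
```

View pics/top.png

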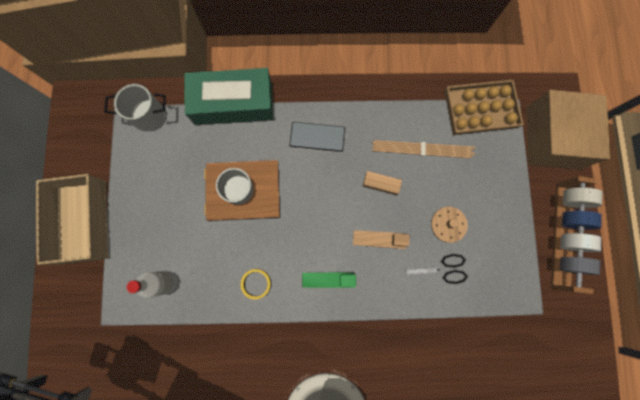

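View pics/scene.png

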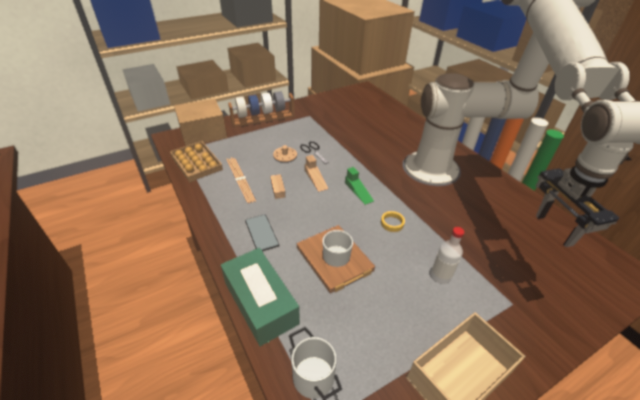

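The top view shows the pot and board at (234,186), the board spanning 206–280 × 161–220. The cover is at (450,224). There are three wedge-like things:
- brown block (382,183), no grip
- brown sloped piece (381,240), grip at (401,240), tip at (354,239)
- green look-alike (329,280)

The brown one at (381,240) fits the wedge, and I'll confirm it in an enlarged crop.

```bash
cat > m.py <<'E'
from h import *
z=np.load('top.npz'); im=z['im']; d=z['d']; c=cam('top')
P=cloud('top',d,c)
hsv=cv2.cvtColor(im,cv2.COLOR_RGB2HSV)
M=((hsv[...,1]>75)&(hsv[...,0]<25)&(hsv[...,2]>60)).astype(np.uint8)
def blob(box):
    u0,v0,u1,v1=box; m=np.zeros_like(M); m[v0:v1,u0:u1]=M[v0:v1,u0:u1]
    k=max(cv2.findContours(m,0,1)[0],key=cv2.contourArea); return k
for n,b,h in(('board',(195,150,290,230),.026),('wedge',(345,225,418,252),.0),('grip',(392,228,418,252),.07),('cover',(425,200,475,250),.014),('block',(355,165,410,200),.034)):
    k=blob(b); w=plane('top',k.reshape(-1,2),h,c)[:,:2].astype(np.float32); r=cv2.minAreaRect(w)
    print(n,cv2.boundingRect(k),np.round(r[0],4),np.round(r[1],4),round(r[2],1), cv2.minEnclosingCircle(w)[1])
    m=np.zeros_like(M);cv2.drawContours(m,[k],-1,1,-1); q=P[(m>0)&(d>0)]; print('  z pct',np.percentile(q[:,2],[5,50,95,99]).round(3))
# heights
for n,b,zr in(('grip',(345,225,418,252),(.055,.09)),('knob',(425,200,475,250),(.03,.06)),('potrim',(205,160,270,215),(.085,.12))):
    u0,v0,u1,v1=b; q=P[v0:v1,u0:u1].reshape(-1,3); q=q[(q[:,2]>zr[0])&(q[:,2]<zr[1])]; 
    if len(q): print(n,len(q),q.mean(0).round(4),cv2.minAreaRect(q[:,:2].astype(np.float32)))
# rim: bright pot outer
m=((hsv[...,1]<60)&(hsv[...,2]>110)).astype(np.uint8); m2=np.zeros_like(m); m2[160:215,208:262]=m[160:215,208:262]
k=max(cv2.findContours(m2,0,1)[0],key=cv2.contourArea); print('pot',cv2.boundingRect(k)); w=plane('top',k.reshape(-1,2),.096,c)[:,:2].astype(np.float32); print(cv2.minEnclosingCircle(w))
a=cv2.resize(im[215:265,340:480],None,fx=4,fy=4,interpolation=2); s=np.load('scene.npz')['im'][135:215,260:400]
a2=cv2.resize(s,None,fx=4,fy=4,interpolation=2); cv2.imwrite('pics/crop.png',np.vstack([a,a2])[:,:,::-1])
E
python3 m.py
```

```text
board (204, 160, 76, 61) [0.5973 0.2184] [0.1614 0.2053] 1.5 0.12593379616737366
  z pct [0.023 0.027 0.088 0.097]
wedge (353, 231, 57, 18) [ 0.4555 -0.1638] [0.1556 0.0422] 84.2 0.07895165681838989
  z pct [0.006 0.025 0.071 0.073]
grip (392, 233, 18, 16) [ 0.4463 -0.2026] [0.0444 0.0387] 87.0 0.027057582512497902
  z pct [0.032 0.069 0.072 0.074]
cover (432, 207, 36, 36) [ 0.4905 -0.3541] [0.098  0.0973] 86.1 0.05030417442321777
  z pct [0.011 0.014 0.046 0.049]
block (364, 171, 38, 23) [ 0.6079 -0.1685] [0.1005 0.0438] 73.5 0.05183534324169159
  z pct [0.025 0.034 0.037 0.039]
grip 180 [ 0.4485 -0.2034  0.0691] ((0.4488297998905182, -0.2046356499195099), (0.037334371358156204, 0.03003491275012493), 84.64839172363281)
knob 76 [ 0.4902 -0.3509  0.0454] ((0.49091804027557373, -0.3523438274860382), (0.021674979478120804, 0.022463109344244003), 40.44326400756836)
potrim 235 [0.6008 0.2309 0.0939] ((0.5970348715782166, 0.22720462083816528), (0.08975569903850555, 0.08695676922798157), 44.855567932128906)
pot (216, 168, 35, 35)
((0.5967315435409546, 0.22643928229808807), 0.045720964670181274)
```

View pics/crop.png

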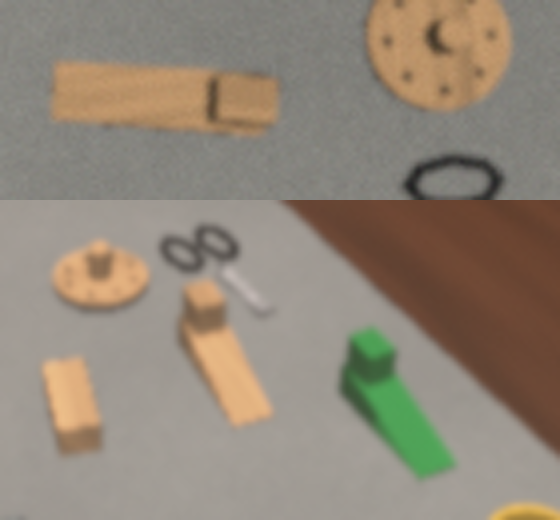

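The crop confirms it: the brown piece has a slope and an upright grip, so it is the wedge. The plain block has neither, and the green one is left alone. The cover is the disc with a knob. Next I'll check the tool orientation.

```bash
python3 -c "
from h import *
s=ctrl.observe(); print(s['tcp_rot'],s['position'],s['time_s'],s['gripper_width']); c=cam('wrist'); print(c[2],c[3].round(3).tolist(), c[0][0,0])"
```

```text
[[-9.67208086e-01  2.53984215e-01 -7.32942826e-04]
 [ 2.53985055e-01  9.67207008e-01 -1.48190067e-03]
 [ 3.32528059e-04 -1.61946284e-03 -9.99998633e-01]] [0.14580656 0.55563453 0.21373337] 0.1 0.09202242073843987
[0.06771723 0.57674725 0.38321022] [[0.253, 0.927, 0.275], [0.967, -0.242, -0.074], [-0.002, 0.285, -0.958]] 303.7795025494378
```

send_rows([
  [0.5,-0.4,1,0,0,-1,1],
  [0.6,-0.7,0.8,0,0,-1,1],
  [0.6,-1,0.2,0,0,-1,1],
  [0.6,-1,0,0,0,-1,1],
  [0.6,-1,0,0,0,-1,1],
])

```text
time_s: 0.6
position: [0.2626, 0.3906, 0.2947]
tcp_rot: [[-0.574, 0.819, 0.001], [0.819, 0.574, 0.0], [-0.0, 0.001, -1.0]]
wrist_force: [0.7, 0.1, -1.0]
gripper_width: 0.092
gripper_force: 0.0
```

send_rows([
  [0.6,-1,0,0,0,-1,1],
  [0.6,-1,0,0,0,-1,1],
  [0.6,-1,0,0,0,-1,1],
  [0.6,-1,0,0,0,-1,1],
  [0.6,-1,0,0,0,-0.4,1],
])

```text
time_s: 1.1
position: [0.3824, 0.1904, 0.2943]
tcp_rot: [[0.003, 1.0, -0.0], [1.0, -0.003, 0.0], [0.0, -0.0, -1.0]]
wrist_force: [0.2, -0.7, 0.5]
gripper_width: 0.0917
gripper_force: 0.0
```

send_rows([
  [0.6,-1,0,0,0,0,1],
  [0.4,-1,0,0,0,0,1],
  [0.2,-1,0,0,0,0,1],
  [0.2,-1,0,0,0,0,1],
  [0.2,-1,0,0,0,0,1],
])

```text
time_s: 1.6
position: [0.4459, -0.0095, 0.2943]
tcp_rot: [[-0.001, 1.0, -0.0], [1.0, 0.001, 0.0], [0.0, -0.0, -1.0]]
wrist_force: [0.6, -0.3, 0.1]
gripper_width: 0.0917
gripper_force: 0.0
```

send_rows([
  [0,-1,0,0,0,0,1],
  [0,-1,0,0,0,0,1],
  [0,-1,0,0,0,0,1],
  [0,-1,0,0,0,0,1],
  [0,0,0,0,0,0,1],
])

```text
time_s: 2.1
position: [0.4453, -0.1716, 0.2938]
tcp_rot: [[0.004, 1.0, -0.002], [1.0, -0.004, -0.001], [-0.001, -0.002, -1.0]]
wrist_force: [0.3, 0.3, 0.6]
gripper_width: 0.0919
gripper_force: 0.0
```

```bash
cat > w.py <<'E'
import sys
from h import *
c=cam('wrist'); im,d=imaging.read_camera('wrist'); np.savez(sys.argv[1]+'.npz',im=im,d=d,K=c[0],dist=c[1],o=c[2],R=c[3]); cv2.imwrite(f'pics/{sys.argv[1]}.png',im[:,:,::-1]); print(ctrl.observe()['position'],c[2])
E
python3 w.py w1
```

```text
[ 0.44550476 -0.16935479  0.29388113] [ 0.44571511 -0.09039189  0.46320678]
```

View pics/w1.png

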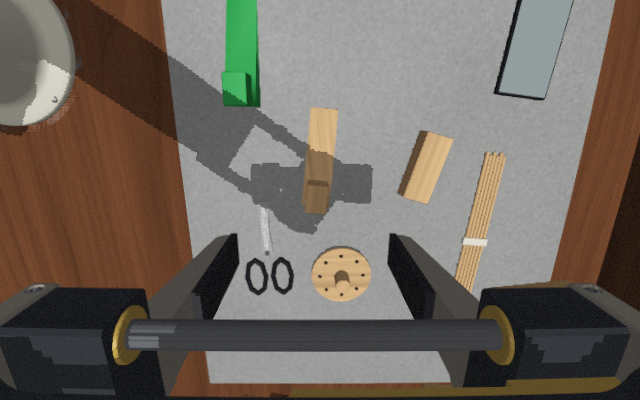

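The wrist view shows the wedge tip at (324,109), the wedge's grip top near (316,197), and the cover's flange at (341,274).

```bash
cat > m2.py <<'E'
from h import *
z=np.load('w1.npz'); im=z['im']; d=z['d']; c=(z['K'],z['dist'],z['o'],z['R']); P=cloud('wrist',d,c)
hsv=cv2.cvtColor(im,cv2.COLOR_RGB2HSV); M=((hsv[...,1]>70)&(hsv[...,0]<25)).astype(np.uint8)
def rect(box,zr,n):
    u0,v0,u1,v1=box; m=np.zeros_like(M); m[v0:v1,u0:u1]=1
    s=(m>0)&(P[...,2]>zr[0])&(P[...,2]<zr[1])&(M>0); q=P[s]; r=cv2.minAreaRect(q[:,:2].astype(np.float32)); print(n,len(q),'med z',np.median(q[:,2]).round(4),np.round(r[0],4),np.round(r[1],4),round(r[2],1))
    return q
rect((295,100,350,220),(.062,.08),'grip')
rect((400,125,455,210),(.03,.045),'block')
rect((305,240,380,305),(.009,.02),'flange'); rect((305,240,380,305),(.042,.055),'knob')
q=rect((295,100,350,220),(.001,.08),'wedge')
# centreline: per-y-bin mid x of slope
for y in np.arange(q[:,1].min()+.01,-.11+.04,.012):
    b=q[abs(q[:,1]-y)<.004]; print(y.round(3),((b[:,0].min()+b[:,0].max())/2).round(4),(np.ptp(b[:,0])).round(3),np.median(b[:,2]).round(3))
E
python3 m2.py
```

```text
grip 629 med z 0.0694 [ 0.4488 -0.2053] [0.0395 0.03  ] 84.0
block 1892 med z 0.0334 [ 0.6091 -0.1702] [0.0992 0.0403] 74.3
flange 2162 med z 0.0136 [ 0.4907 -0.353 ] [0.0976 0.0982] 18.0
knob 176 med z 0.0474 [ 0.4905 -0.3541] [0.0226 0.0232] 72.8
wedge 2802 med z 0.025 [ 0.455  -0.1584] [0.1451 0.0421] 84.6
-0.223 0.4479 0.038 0.069
-0.211 0.4502 0.043 0.069
-0.199 0.4501 0.039 0.069
-0.187 0.4509 0.038 0.051
-0.175 0.4532 0.042 0.03
-0.163 0.4546 0.042 0.026
-0.151 0.4546 0.039 0.023
-0.139 0.4561 0.039 0.019
-0.127 0.4575 0.039 0.015
-0.115 0.4583 0.038 0.012
-0.103 0.4598 0.038 0.008
-0.091 0.4613 0.038 0.005Traceback (most recent call last):
  File "m2.py", line 14, in <module>
    b=q[abs(q[:,1]-y)<.004]; print(y.round(3),((b[:,0].min()+b[:,0].max())/2).round(4),(np.ptp(b[:,0])).round(3),np.median(b[:,2]).round(3))
                                                ~~~~~~~~~~^^
    return umr_minimum(a, axis, None, out, keepdims, initial, where)
ValueError: zero-size array to reduction operation minimum which has no identity
```

send_rows([
  [0.23,-0.92,-0.5,0,0,0,1],
  [0.23,-0.92,-0.5,0,0,0,1],
  [0.23,-0.92,-0.5,0,0,0,1],
  [0.23,-0.92,-0.5,0,0,0,1],
  [0.22,-0.92,-0.5,0,0,0,1],
])

```text
time_s: 2.65
position: [0.4925, -0.3517, 0.1936]
tcp_rot: [[-0.003, 1.0, 0.0], [1.0, 0.003, 0.001], [0.001, 0.0, -1.0]]
wrist_force: [0.2, -0.0, -0.1]
gripper_width: 0.0918
gripper_force: 0.0
```

send_rows([
  [0,0,-1,0,0,0,1],
  [0,0,-1,0,0,0,1],
  [0,0,-1,0,0,0,1],
  [0,0,-0.7,0,0,0,1],
  [0,0,0,0,0,0,1],
])

```text
time_s: 3.15
position: [0.4893, -0.3474, 0.0416]
tcp_rot: [[-0.003, 1.0, -0.007], [1.0, 0.003, 0.008], [0.008, -0.007, -1.0]]
wrist_force: [-0.2, 1.1, -0.3]
gripper_width: 0.092
gripper_force: 0.0
```

send_rows([
  [0,-0.05,-0.3,0,0,0,1],
  [0,0,-0.3,0,0,0,1],
  [0,0,0,0,0,0,1],
  [0,0,0,0,0,0,1],
])

```text
time_s: 3.55
position: [0.492, -0.3541, 0.0233]
tcp_rot: [[-0.002, 1.0, 0.001], [1.0, 0.002, -0.001], [-0.001, 0.001, -1.0]]
wrist_force: [-0.4, -0.5, 1.2]
gripper_width: 0.0922
gripper_force: 0.0
```

send_rows([
  [0,0,-0.1,0,0,0,1],
  [0,0,0,0,0,0,-1],
  [0,0,0,0,0,0,-1],
  [0,0,0,0,0,0,-1],
  [0,0,0,0,0,0,-1],
], squeeze=25)

```text
time_s: 4.05
position: [0.4917, -0.354, 0.0188]
tcp_rot: [[-0.001, 1.0, 0.0], [1.0, 0.001, -0.0], [-0.0, 0.0, -1.0]]
wrist_force: [0.3, -0.0, 0.1]
gripper_width: 0.0622
gripper_force: 0.0
```

send_rows([
  [0,0,0,0,0,0,-1],
  [0,0,0,0,0,0,-1],
  [0,0,0,0,0,0,-1],
])

```text
time_s: 4.35
position: [0.4916, -0.3539, 0.0186]
tcp_rot: [[-0.001, 1.0, -0.0], [1.0, 0.001, 0.0], [0.0, -0.0, -1.0]]
wrist_force: [-1.0, -0.1, 0.8]
gripper_width: 0.0382
gripper_force: 0.0
```

send_rows([
  [0,0,0,0,0,0,-1],
  [0,0,0,0,0,0,-1],
  [0,0,0,0,0,0,-1],
  [0,0,0,0,0,0,-1],
  [0,0,0,0,0,0,-1],
])

```text
time_s: 4.85
position: [0.4916, -0.3539, 0.0186]
tcp_rot: [[-0.002, 1.0, -0.0], [1.0, 0.002, 0.0], [0.0, -0.0, -1.0]]
wrist_force: [0.7, 0.6, -0.2]
gripper_width: 0.0238
gripper_force: 25.0
```

send_rows([
  [0,0,0.3,0,0,0,-1],
  [0,0,0.8,0,0,0,-1],
  [0,0,1,0,0,0,-1],
  [0,0,1,0,0,0,-1],
  [0,0,1,0,0,0,-1],
])

```text
time_s: 5.35
position: [0.4915, -0.3536, 0.185]
tcp_rot: [[-0.002, 1.0, 0.0], [1.0, 0.002, -0.0], [-0.0, 0.0, -1.0]]
wrist_force: [1.1, -0.2, -1.5]
gripper_width: 0.0233
gripper_force: 25.0
```

send_rows([
  [0.2,0.6,0.8,0,0,0,-1],
  [0.2,1,0.5,0,0,0,-1],
  [0.2,1,0,0,0,0,-1],
  [0.2,1,0,0,0,0,-1],
  [0.2,1,0,0,0,0,-1],
])

```text
time_s: 5.85
position: [0.5318, -0.1683, 0.2357]
tcp_rot: [[-0.001, 1.0, 0.001], [1.0, 0.001, -0.001], [-0.001, 0.001, -1.0]]
wrist_force: [0.2, 0.6, -1.5]
gripper_width: 0.0233
gripper_force: 25.0
```

send_rows([
  [0.2,1,0,0,0,0,-1],
  [0.2,1,0,0,0,0,-1],
  [0.2,1,0,0,0,0,-1],
  [0.2,1,0,0,0,0,-1],
  [0.2,1,0,0,0,0,-1],
])

```text
time_s: 6.35
position: [0.5717, 0.0319, 0.2355]
tcp_rot: [[-0.002, 1.0, 0.001], [1.0, 0.002, -0.0], [-0.0, 0.001, -1.0]]
wrist_force: [1.5, 0.2, -0.2]
gripper_width: 0.0233
gripper_force: 25.0
```

send_rows([
  [0.2,1,0,0,0,0,-1],
  [0.2,0.9,0,0,0,0,-1],
  [0.2,0.5,0,0,0,0,-1],
  [0,0,0,0,0,0,-1],
  [0,0,0,0,0,0,-1],
])

```text
time_s: 6.85
position: [0.5955, 0.1261, 0.235]
tcp_rot: [[-0.002, 1.0, 0.0], [1.0, 0.002, -0.0], [-0.0, 0.0, -1.0]]
wrist_force: [-0.7, -0.4, -1.0]
gripper_width: 0.0232
gripper_force: 25.0
```

```bash
python3 w.py w2
cat > m3.py <<'E'
from h import *
z=np.load('w2.npz'); im=z['im']; d=z['d']; c=(z['K'],z['dist'],z['o'],z['R']); P=cloud('wrist',d,c)
s=(P[...,2]>.088)&(P[...,2]<.104)&(abs(P[...,0]-.597)<.06)&(abs(P[...,1]-.2265)<.06)&(d>0)
q=P[s]; print('rim',len(q),np.median(q[:,2]),cv2.minEnclosingCircle(q[:,:2].astype(np.float32)),q[:,:2].min(0),q[:,:2].max(0))
v,u=np.where(s); print(u.min(),u.max(),v.min(),v.max())
s=(P[...,2]>.02)&(P[...,2]<.032)&(abs(P[...,0]-.597)<.13)&(abs(P[...,1]-.22)<.15)&(d>0); q=P[s]; r=cv2.minAreaRect(q[:,:2].astype(np.float32)); print('board',np.round(r[0],4),np.round(r[1],4),r[2],np.median(q[:,2]))
E
python3 m3.py
```

```text
[0.59546069 0.12543905 0.2349151 ] [0.59511842 0.20720977 0.40439515]
rim 1515 0.0948788127362386 ((0.5973895192146301, 0.2269790917634964), 0.04487678408622742) [0.55383463 0.18288017] [0.64172451 0.27132477]
270 361 39 136
board [0.598  0.2192] [0.1606 0.2047] 1.5849515199661255 0.02557444230597941
```

View pics/w2.png

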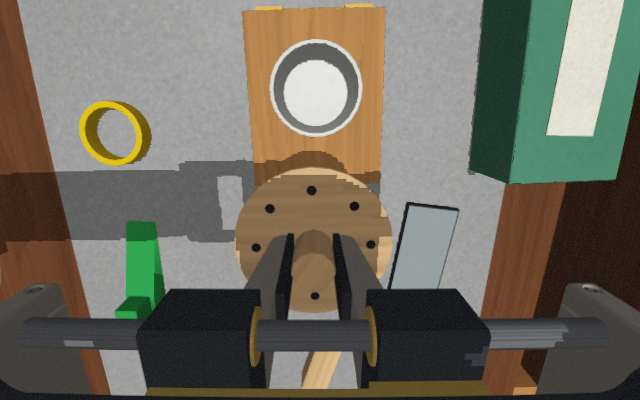

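The cover is held level. The pot rim is at (316,87) with its centre at (0.597, 0.227), so I'll move over it.

send_rows([
  [0.05,0.5,0,0,0,0,-1],
  [0,0.8,0,0,0,0,-1],
  [0,0.8,0,0,0,0,-1],
  [0,0.43,0,0,0,0,-1],
  [0,0,-0.5,0,0,0,-1],
])

```text
time_s: 7.4
position: [0.5994, 0.2287, 0.218]
tcp_rot: [[-0.003, 1.0, 0.007], [1.0, 0.003, 0.001], [0.001, 0.007, -1.0]]
wrist_force: [0.4, 0.2, -0.8]
gripper_width: 0.0235
gripper_force: 25.0
```

send_rows([
  [0,0,-1,0,0,0,-1],
  [0,0,-0.9,0,0,0,-1],
  [0,0,-0.3,0,0,0,-1],
  [0,0,0,0,0,0,-1],
  [0,0,0,0,0,0,-1],
])

```text
time_s: 7.9
position: [0.5989, 0.227, 0.1286]
tcp_rot: [[-0.001, 1.0, 0.003], [1.0, 0.001, 0.0], [0.0, 0.003, -1.0]]
wrist_force: [0.9, -0.6, 0.4]
gripper_width: 0.0232
gripper_force: 25.0
```

Lowering to about 1 mm above seating (TCP ≈ 0.107).

send_rows([
  [-0.03,0,-0.2,0,0,0,-1],
  [0,0,-0.2,0,0,0,-1],
  [0,0,-0.1,0,0,0,-1],
  [0,0,0,0,0,0,-1],
  [0,0,0,0,0,0,-1],
])

```text
time_s: 8.4
position: [0.5966, 0.2274, 0.1068]
tcp_rot: [[-0.002, 1.0, 0.0], [1.0, 0.002, 0.0], [0.0, 0.0, -1.0]]
wrist_force: [0.2, -0.0, 1.1]
gripper_width: 0.0235
gripper_force: 25.0
```

send_rows([
  [0,0,-0.04,0,0,0,-1],
  [0,0,0,0,0,0,-1],
  [0,0,0,0,0,0,-1],
])

```text
time_s: 8.7
position: [0.5967, 0.2274, 0.1067]
tcp_rot: [[-0.002, 1.0, 0.0], [1.0, 0.002, -0.0], [-0.0, 0.0, -1.0]]
wrist_force: [-4.2, -2.1, 8.5]
gripper_width: 0.0235
gripper_force: 25.0
```

send_rows([
  [0,0,0.03,0,0,0,-0.4],
  [0,0,0,0,0,0,0],
  [0,0,0,0,0,0,0.5],
  [0,0,0,0,0,0,0.5],
  [0,0,0,0,0,0,0.5],
])

```text
time_s: 9.2
position: [0.5963, 0.2273, 0.1059]
tcp_rot: [[-0.001, 1.0, -0.0], [1.0, 0.001, -0.0], [-0.0, -0.0, -1.0]]
wrist_force: [-0.0, -0.7, 0.1]
gripper_width: 0.0574
gripper_force: 0.0
```

send_rows([
  [0,0,0,0,0,0,0.5],
  [0,0,0,0,0,0,0.5],
  [0,0,0.4,0,0,0,0.5],
  [0,0,1,0,0,0,1],
  [0,0,1,0,0,0,1],
])

```text
time_s: 9.7
position: [0.5959, 0.2272, 0.2037]
tcp_rot: [[-0.001, 1.0, -0.001], [1.0, 0.001, -0.0], [-0.0, -0.001, -1.0]]
wrist_force: [0.0, 1.1, 0.1]
gripper_width: 0.0828
gripper_force: 0.0
```

send_rows([
  [0,-0.3,1,0,0,0,1],
  [0,-0.7,0.5,0,0,0,1],
  [0,-1,0,0,0,0,1],
  [0,-1,0,0,0,0,1],
  [0,0,0,0,0,0,1],
])

```text
time_s: 10.2
position: [0.597, 0.1032, 0.264]
tcp_rot: [[0.003, 1.0, 0.002], [1.0, -0.003, -0.002], [-0.002, 0.002, -1.0]]
wrist_force: [-0.4, -0.5, 0.6]
gripper_width: 0.0921
gripper_force: 0.0
```

```bash
python3 w.py w3
cat > m4.py <<'E'
import sys
from h import *
z=np.load(sys.argv[1]+'.npz'); im=z['im']; d=z['d']; c=(z['K'],z['dist'],z['o'],z['R']); P=cloud('wrist',d,c)
x0,y0=.5974,.2270; r=np.hypot(P[...,0]-x0,P[...,1]-y0)
s=(r<.06)&(P[...,2]>.09)&(P[...,2]<.118)&(d>0); q=P[s]; print('flange',len(q),cv2.minEnclosingCircle(q[:,:2].astype(np.float32)))
A=np.c_[q[:,:2]-[x0,y0],np.ones(len(q))]; print('plane',np.linalg.lstsq(A,q[:,2],rcond=None)[0].round(4))
s=(r<.03)&(P[...,2]>.128)&(d>0); q=P[s]; print('knob',len(q),q.mean(0).round(4) if len(q) else 0)
s=(P[...,2]>.02)&(P[...,2]<.032)&(abs(P[...,0]-.597)<.13)&(abs(P[...,1]-.22)<.15)&(d>0); q=P[s]; print('board',cv2.minAreaRect(q[:,:2].astype(np.float32)),np.median(q[:,2]))
f=q[q[:,1]<q[:,1].min()+.02]
for x in np.arange(.53,.67,.02):
    b=q[abs(q[:,0]-x)<.004]; print(x.round(3),b[:,1].min().round(4),b[:,1].max().round(4),end=' | ')
for y in np.arange(.13,.31,.03):
    b=q[abs(q[:,1]-y)<.004]; print(y.round(3),b[:,0].min().round(4),b[:,0].max().round(4))
E
python3 m4.py w3
```

```text
[0.59681316 0.10546431 0.26370783] [0.59673743 0.18452577 0.43329443]
flange 7479 ((0.5964955687522888, 0.2274164855480194), 0.050156980752944946)
plane [ 4.000e-04 -1.000e-04  1.016e-01]
knob 544 [0.5965 0.2269 0.1353]
board ((0.5980385541915894, 0.2150270938873291), (0.1607903242111206, 0.1966857761144638), 1.4257287979125977) 0.02535913122338368
0.53 0.115 0.3111 | 0.55 0.1164 0.3111 | 0.57 0.1161 0.3109 | 0.59 0.1176 0.3109 | 0.61 0.1174 0.311 | 0.63 0.1189 0.3106 | 0.65 0.1187 0.3109 | 0.67 0.119 0.311 | 0.13 0.521 0.6796
0.16 0.5203 0.678
0.19 0.5194 0.678
0.22 0.5183 0.6777
0.25 0.5171 0.6771
0.28 0.5166 0.6757
```

View pics/w3.png

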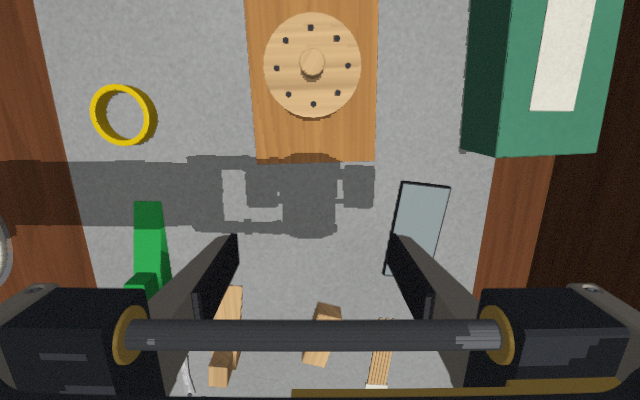

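The cover is seated and level: flange top at z ≈ 0.102, tilt ≈ 0, with the knob at (312,63). Now for the wedge.

send_rows([
  [-0.46,-0.97,0,0,0,-0.35,1],
  [-0.46,-0.97,0,0,0,-0.35,1],
  [-0.46,-0.97,0,0,0,0,1],
  [-0.46,-0.97,0,0,0,0,1],
  [-0.46,-0.97,-0.2,0,0,0,1],
])

```text
time_s: 10.75
position: [0.5047, -0.087, 0.2561]
tcp_rot: [[0.094, 0.996, 0.003], [0.996, -0.094, -0.001], [-0.001, 0.004, -1.0]]
wrist_force: [1.1, -0.5, 0.0]
gripper_width: 0.0916
gripper_force: 0.0
```

send_rows([
  [-0.46,-0.97,-0.3,0,0,0,1],
  [-0.46,-0.97,-0.5,0,0,0,1],
  [-0.46,-0.97,-0.5,0,0,0,1],
  [0,0,-1,0,0,0,1],
  [0,0,0,0,0,0,1],
])

```text
time_s: 11.25
position: [0.4465, -0.2009, 0.158]
tcp_rot: [[0.097, 0.995, -0.007], [0.995, -0.097, 0.006], [0.006, -0.008, -1.0]]
wrist_force: [-0.0, 0.9, -0.0]
gripper_width: 0.092
gripper_force: 0.0
```

send_rows([
  [0,0,-0.8,0,0,0,1],
  [0,0,0,0,0,0,1],
  [0,0,0,0,0,0,1],
])

```text
time_s: 11.55
position: [0.4502, -0.2023, 0.1317]
tcp_rot: [[0.094, 0.996, 0.001], [0.996, -0.094, -0.0], [-0.0, 0.001, -1.0]]
wrist_force: [1.0, 0.1, -0.3]
gripper_width: 0.092
gripper_force: 0.0
```

send_rows([
  [-0.02,-0.08,-0.8,0,0,0,1],
  [0,0,-0.8,0,0,0,1],
  [0,0,-0.5,0,0,0,1],
  [0,0,-0.2,0,0,0,1],
  [0,0,0,0,0,0,1],
], squeeze=40)

```text
time_s: 12.05
position: [0.4492, -0.2062, 0.0391]
tcp_rot: [[0.095, 0.995, 0.0], [0.995, -0.095, -0.0], [-0.0, 0.0, -1.0]]
wrist_force: [-0.0, 0.5, -0.6]
gripper_width: 0.0916
gripper_force: 0.0
```

send_rows([
  [0,0,0,0,0,0,0.5],
  [0,0,0,0,0,0,0.3],
])

```text
time_s: 12.25
position: [0.4498, -0.2071, 0.0401]
tcp_rot: [[0.096, 0.995, 0.003], [0.995, -0.096, -0.002], [-0.002, 0.003, -1.0]]
wrist_force: [-0.5, 0.2, 0.9]
gripper_width: 0.0781
gripper_force: 0.0
```

send_rows([
  [0,0.02,0,0,0,0,-1],
  [0,0,0,0,0,0,-1],
  [0,0,0,0,0,0,-1],
  [0,0,0,0,0,0,-1],
  [0,0,0,0,0,0,-1],
])

```text
time_s: 12.75
position: [0.4484, -0.2055, 0.0382]
tcp_rot: [[0.096, 0.995, -0.0], [0.995, -0.096, 0.0], [0.0, -0.0, -1.0]]
wrist_force: [-0.2, 0.0, 0.2]
gripper_width: 0.0379
gripper_force: 0.0
```

send_rows([
  [0,0,0,0,0,0,-1],
  [0,0,0,0,0,0,-1],
  [0,0,0,0,0,0,-1],
  [0,0,0,0,0,0,-1],
])

```text
time_s: 13.15
position: [0.4484, -0.2055, 0.0381]
tcp_rot: [[0.096, 0.995, -0.0], [0.995, -0.096, 0.0], [0.0, -0.0, -1.0]]
wrist_force: [0.5, -0.3, -1.0]
gripper_width: 0.0295
gripper_force: 39.9
```

send_rows([
  [0,0,0.5,0,0,0,-1],
  [0,0.6,0,0,0,0.3,-1],
  [0.1,0.9,0,0,0,0.3,-1],
  [0.2,0.9,0,0,0,0.29,-1],
  [0.4,0.9,0,0,0,0,-1],
])

```text
time_s: 13.65
position: [0.4755, -0.072, 0.0578]
tcp_rot: [[-0.028, 1.0, -0.002], [1.0, 0.028, 0.0], [0.0, -0.002, -1.0]]
wrist_force: [1.1, -0.6, -1.1]
gripper_width: 0.0301
gripper_force: 39.9
```

send_rows([
  [0.6,0.7,0,0,0,0,-1],
  [0.9,0.4,0,0,0,0,-1],
  [0.9,0,0,0,0,0,-1],
  [0.5,0,0,0,0,0,-1],
  [0.3,0,0,0,0,0,-1],
])

```text
time_s: 14.15
position: [0.6058, -0.0291, 0.0578]
tcp_rot: [[-0.029, 1.0, -0.0], [1.0, 0.029, -0.0], [-0.0, -0.0, -1.0]]
wrist_force: [-0.6, -0.3, -0.6]
gripper_width: 0.03
gripper_force: 39.9
```

send_rows([
  [0,0,0,0,0,0,-1],
  [0,0,0,0,0,0,-1],
])

```text
time_s: 14.35
position: [0.6036, -0.0294, 0.0576]
tcp_rot: [[-0.028, 1.0, -0.002], [1.0, 0.028, 0.0], [0.0, -0.002, -1.0]]
wrist_force: [-0.5, 0.4, -1.1]
gripper_width: 0.0298
gripper_force: 39.9
```

send_rows([
  [0,0,-0.3,0,0,0,-1],
  [0,0,-0.18,0,0,0,-1],
  [0,0,0,0,0,0,-1],
  [0,0,0,0,0,0,-1],
])

```text
time_s: 14.75
position: [0.6035, -0.0294, 0.0382]
tcp_rot: [[-0.028, 1.0, -0.001], [1.0, 0.028, 0.0], [0.0, -0.001, -1.0]]
wrist_force: [-0.5, -0.4, -1.0]
gripper_width: 0.03
gripper_force: 40.0
```

```bash
python3 w.py w4
python3 - <<'E'
from h import *
z=np.load('w4.npz'); im=z['im']; d=z['d']; c=(z['K'],z['dist'],z['o'],z['R']); P=cloud('wrist',d,c)
hsv=cv2.cvtColor(im,cv2.COLOR_RGB2HSV); M=(hsv[...,1]>70)&(hsv[...,0]<25)&(d>0)
q=P[M&(abs(P[...,0]-.603)<.05)&(P[...,1]>0)&(P[...,1]<.113)&(P[...,2]<.04)&(P[...,2]>.0)]
print('tip y',np.percentile(q[:,1],[99,100]))
for y in np.arange(.02,.1,.012):
    b=q[abs(q[:,1]-y)<.004]
    if len(b)>5: print(y.round(3),((b[:,0].min()+b[:,0].max())/2).round(4),np.ptp(b[:,0]).round(3),np.median(b[:,2]).round(4))
q=P[M&(abs(P[...,0]-.598)<.1)&(P[...,1]>.105)&(P[...,1]<.16)&(P[...,2]>.02)&(P[...,2]<.032)]
for x in np.arange(.53,.68,.02):
    b=q[abs(q[:,0]-x)<.004]
    if len(b): print('edge',x.round(3),b[:,1].min().round(4))
E
```

```text
[ 0.60369123 -0.02940324  0.0383173 ] [0.60137752 0.05158859 0.20763921]
tip y [0.08930873 0.09070446]
0.02 0.6019 0.039 0.0249
0.032 0.6018 0.039 0.0213
0.044 0.6015 0.039 0.0177
0.056 0.6011 0.039 0.0141
0.068 0.6008 0.039 0.0105
0.08 0.6004 0.04 0.0068
0.092 0.6001 0.039 0.004
```

View pics/w4.png

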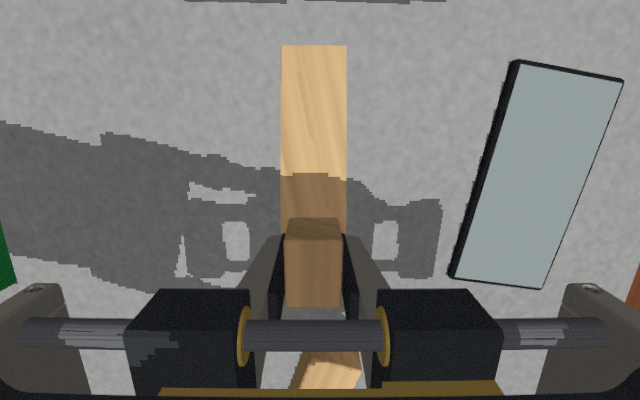

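send_rows([
  [-0.01,0.4,0,0,0,0,-1],
  [-0.01,0.4,0,0,0,0,-1],
  [-0.01,0.4,0,0,0,0,-1],
  [-0.01,0.2,0,0,0,0,-1],
  [0,0,0,0,0,0,-1],
])

```text
time_s: 15.3
position: [0.6022, 0.0283, 0.0385]
tcp_rot: [[-0.03, 1.0, -0.001], [1.0, 0.03, 0.0], [0.0, -0.001, -1.0]]
wrist_force: [0.4, -0.3, -1.2]
gripper_width: 0.0297
gripper_force: 40.0
```

send_rows([
  [0,0.1,0,0,0,0,-1],
  [0,0.1,0,0,0,0,-1],
  [0,0.1,0,0,0,0,-1],
  [0,0,0,0,0,0,-1],
  [0,0,0,0,0,0,-1],
])

```text
time_s: 15.8
position: [0.6026, 0.0384, 0.0388]
tcp_rot: [[-0.028, 1.0, -0.001], [1.0, 0.028, 0.0], [0.0, -0.001, -1.0]]
wrist_force: [-0.6, -3.6, -4.8]
gripper_width: 0.0298
gripper_force: 40.0
```

send_rows([
  [-0.01,0.08,-0.01,0,0,0,-1],
  [0,0.08,0,0,0,0,-1],
  [0,0.08,0,0,0,0,-1],
  [0,0.08,0,0,0,0,-1],
  [0,0.05,0,0,0,0,-1],
])

```text
time_s: 16.3
position: [0.6024, 0.0538, 0.0386]
tcp_rot: [[-0.028, 1.0, -0.0], [1.0, 0.028, 0.0], [0.0, -0.0, -1.0]]
wrist_force: [0.3, -4.0, -5.0]
gripper_width: 0.0299
gripper_force: 40.0
```

send_rows([
  [0,0,0,0,0,0,-1],
  [0,0,0,0,0,0,-1],
  [0,0,0,0,0,0,-1],
])

```text
time_s: 16.6
position: [0.6024, 0.0539, 0.0385]
tcp_rot: [[-0.028, 1.0, -0.0], [1.0, 0.028, 0.001], [0.001, -0.0, -1.0]]
wrist_force: [0.1, -0.6, -5.1]
gripper_width: 0.0297
gripper_force: 40.0
```

```bash
cat > m5.py <<'E'
from h import *
for n in('scene','top'):
    c=cam(n); im,d=imaging.read_camera(n); P=cloud(n,d,c)
    if n=='scene': cv2.imwrite('pics/s2.png',cv2.resize(im[190:320,240:440],None,fx=4,fy=4,interpolation=2)[:520,:800,::-1]); np.savez('s2.npz',im=im,d=d)
    P0=cloud(n,np.load(n+'.npz')['d'],c)
    for lab,Q in(('before',P0),('now',P)):
        s=(abs(Q[...,0]-.598)<.07)&(Q[...,1]>.125)&(Q[...,1]<.30)&(Q[...,2]>.018)&(Q[...,2]<.048)&(np.hypot(Q[...,0]-.597,Q[...,1]-.227)>.06); q=Q[s]
        A=np.c_[q[:,1]-.317,q[:,0]-.598,np.ones(len(q))]; w=np.ones(len(q),bool)
        for _ in range(4):
            k=np.linalg.lstsq(A[w],q[w,2],rcond=None)[0]; w=abs(A@k-q[:,2])<.004
        print(n,lab,len(q),w.sum(),k.round(4))
        s=(np.hypot(Q[...,0]-.597,Q[...,1]-.227)<.048)&(Q[...,2]>.085)&(Q[...,2]<.122); q=Q[s]
        if lab=='now': A=np.c_[q[:,1]-.227,q[:,0]-.597,np.ones(len(q))]; print(' cover',np.linalg.lstsq(A,q[:,2],rcond=None)[0].round(4),len(q))
s=ctrl.observe(); print({k:np.round(s[k],4).tolist() for k in('time_s','position','wrist_force','gripper_force','gripper_width')})
E
python3 m5.py
```

```text
scene before 772 761 [-0.     -0.0002  0.027 ]
scene now 763 747 [-0.0379  0.0001  0.0269]
 cover [-0.0718 -0.0383  0.1063] 606
top before 1645 1575 [0.0007 0.0007 0.0263]
top now 676 654 [-0.0383  0.0008  0.0262]
 cover [-0.0353  0.0021  0.1059] 983
{'time_s': 16.7, 'position': [0.6024, 0.0538, 0.0385], 'wrist_force': [0.4614, -0.5253, -5.4146], 'gripper_force': 39.9889, 'gripper_width': 0.0296}
```

View pics/s2.png

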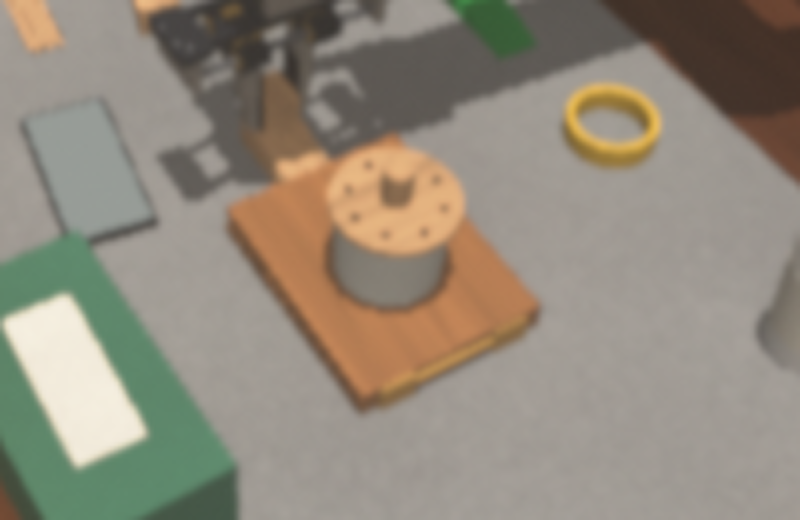

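The board is tilted 0.038 rad, a lift of about 7.6 mm. The cover is still parallel to it (crop: knob at (397,185)), and the wedge is gripped and flat under the edge. I'm handing it in.

```bash
python3 -c "
from station import ticket; print(ticket.job_done())"
```

```text
the job is handed in; nothing more can be done
None
```

I handed the job in at about 17 s of the 64 s allowed: the cover is seated level on the pot, and the gripped wedge holds the board's front edge about 7.6 mm up; no verdict came back.

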